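# Lock the drive cover with the flat key

## Robot

A 6-joint arm with a two-finger parallel gripper is mounted at the origin on a cart in front of the work surface, level with it; the furniture and walls round the work are solid. World frame = base frame: x ahead of the robot, y to its left, z up, the work surface at z = 0. Lengths are in m, angles in rad, forces in N, time in s.
With the tool pointing down it reaches from about 0.275 to 0.85 m from the base axis. Payload 19 kg.
Tool frame: the origin (TCP) lies midway between the tips of the shut fingers; the grasp point (between the pads) lies 19 mm behind it; z points along the fingers, y is the direction in which the jaws open and shut (so a half turn about z gives the same grasp; the last joint's range is limited). The gripper opens to 85 mm and grips with 20 to 120 N. Pads are 22 mm wide; open, the fingers measure 114 mm over their backs; the gripper's body (76 mm by 85 mm) begins 54 mm behind the grasp point. The pads swing forward as they close: fully open they stand 13 mm farther back than shut.
Start: joints at [-1.376, 0.15, 1.437, -0, 1.554, -0.134], TCP at [0.186, -0.544, 0.231] pointing down, gripper open.
Joint ranges: [-2.8, 2.8], [-0.68, 2.1], [0.12, 2.68], [-1.39, 4.53], [0.16, 2.79], [-2.81, 2.81]. Speed limits (rad/s): [1.89, 1.89, 2.22, 3.01, 3.01, 3.01].

## Interface

Orientations are given as a unit quaternion [w, x, y, z].
In Python, from cell import * gives the robot as it stands.
- The arm moves only by the shell command python3 -m pendant 'ROWS'. ROWS is text: rows parted by semicolons, each of 7 numbers parted by spaces: the shift along the world's x, y, z normalised to -1 to 1, where 1 is 15 cm, then the turn, a rotation vector about the world's x, y, z normalised to -1 to 1, where 1 is 60 degrees, then the opening, from 0 (shut) to 1 (fully open). In form: x y z ax ay az grip; .... A call has exactly 8 rows; each row is the pose to reach, as a shift and turn from the pose commanded when the call began; what a row does not reach only later rows make up. A row lasts 1/10 s, in which the tool goes at most 50 mm and 8.59 degrees, less where a joint would pass 70% of its speed; a pose out of reach is approached as far as the arm can. A call with a number of a shift or a turn outside -1 to 1 is refused whole. A call with a gripper value outside its range is refused whole. The fingers move at their own pace and stop on an object; the grip force is fixed at half the most. Time passes only in rows, so rows that repeat a pose let the fingers close, or fill a call up. It gives the time, the measured TCP pose, the force and the opening at its end, in the units of the state.
- state(): the state, without advancing time (a new reading comes with each control period).
- read_camera(name): name is "scene" or "top" or "wrist"; returns a dict with "frame" (400x640x3 uint8, red, green, blue), "K" (3x3 intrinsics, pixels), "cam_to_world" (4x4, takes a point from camera to world coordinates); the wrist camera has in their place "mount" (4x4, takes a point from camera to tool coordinates, whose origin is the TCP and whose axes are the flange's). Camera axes: x right, y up, looking along -z (the intrinsics and any distortion apply to the point x, -y, -z); pixel columns grow to the right and rows downward; lengths in m; the calibration is good to about 2 mm. A picture is of the moment at which its call begins: read the wrist's pose just before it. There is no depth.
- finish_job(): hands the job in, once; it reports no verdict.
The state is a dict: "t": time; "qpos": joint angles; "joint_vel": joint speeds; "effort": joint torques, N m; "position": TCP position; "tool_rot": TCP orientation; "ft_force": force on the tool from outside, world axes, zero at the start; "wrist_torque": the same for the moment, N m; "opening": finger opening in m.
Only numpy, scipy, OpenCV 4.12 (cv2) and the standard library are available. Lean on these libraries where they do the work, as an engineer would, in place of code of your own. Each camera call takes 0.05 s, during which the arm holds its last target.

## Task

The cover of the small belt-drive unit is not locked down yet. Take the flat-bladed key out of its wooden block, seat its blade in the slot of the round sprung lock on the cover, press lightly and turn it clockwise (seen from above) until the lock comes against its stop and has drawn the cover fully down, without forcing it so hard that the slotted disc slips on its shaft; then put the key back upright in the block, pushed home. Work the unit only with the key, keep the hand off it, and leave the other things on the bench alone.

Things in the scene. Friction and masses are not known exactly. Their poses are not given: they have to be found in the camera images.
- key_center (a point): Middle of the loose key, half-way up (115 mm long, 130 g). Its handle, a flat-sided bar of brown wood 30 mm (x) by 20 mm (y), reaches from 30 to 115 mm above the blade's end. z points up along the key. It starts upright in the block, the handle's underside on the block's top, this point 27.5 mm above that top. Grip the handle across y (20 mm), near its top.
- key_tip (a point): Middle of the free end of the key's steel blade, 57.5 mm below key_center; same axes. The blade is 18 mm wide (along x), 3 mm thick (along y), 30 mm long below the handle, the same either way round.
- pocket (a point): Mouth of the pocket in the key block, a dark wooden block 70 x 60 mm, 40 mm high, fixed to the bench; the point is the pocket's centre on the block's top. The pocket is 22 mm long (x), 8 mm wide (y), 34 mm deep, its rim bevelled 2 mm. The key is put away with its x along this x, either way round.
- slot (a point): Centre of the cam lock's slot, level with the lock's flat top. The lock is a round steel disc, 31 mm across, with a blind slot 22 mm long (x), 5.4 mm wide (y), 6.5 mm deep, in a dark ring (44 mm) on the drive unit's cover. z is up. The disc is sprung: pressed, it sinks straight down, 1.5 N to start and 1.5 N per mm more, to a solid bottom at 8 mm; do not force it there.
- disc (a joint): Slip of the slotted disc on its shaft, rad, clockwise positive, 0 at the start; it must not slip. Disc and shaft turn clockwise together against about 0.07 N m to a solid stop, 1.0 to 1.5 rad away (it varies), and stay where they are left. Forced against the stop with over about 0.3 N m the disc slips on; after 0.06 rad the lock is spoilt.
- cover_edge (a point): Middle of the lower front edge of the cover, a white-painted plate 166 x 186 x 5 mm on top of the drive unit's housing. It stands 1 to 1.5 mm above housing_rim when unlocked and level with it when locked: while the lock turns, cover and lock come down together by 1 mm per rad.
- housing_rim (a point): Middle of the front edge of the housing's top, 45 mm above the bench; axes of the housing, a grey box 170 mm (x) by 190 mm (y), with a dark round motor on its +y side (75 mm long, its top 67 mm above the bench) and a small pulley on its -y side. The lock lies 60 mm behind this edge (along +x).
- drive: The whole fixed drive unit (housing, motor, cover, lock); origin in the middle of its underside on the bench.
- key: The loose key; origin at the free end of its blade (key_tip).
- nail_box: Bystander: open grey box of nails, 86 x 86 x 78 mm; origin under its middle.
- marker_pen: Bystander: pen 131 mm long, lying.
- tape_measure: Bystander: tape measure, 71 x 87 x 36 mm.
- sanding_block: Bystander: brown sanding block, 64 x 107 x 31 mm.
- wood_block_0: Bystander: wooden block, 45 x 120 x 30 mm.
Things that resemble listed ones, but are neither listed nor needed, are in the scene too. Leave any green look-alike of the part that bears pocket alone. Of the things shaped like the key, the wooden one is meant.

How it is judged:
By the outcome, as a careful person would: the job done as asked, in the order asked, and still so for the second after the job is handed in, with the robot touching nothing.
It also fails if it takes over 72 s, if anything falls off the work surface, if the arm or the gripper's body presses on something with over 40 N, if the wrist force passes 120 N, or if a joint passes its speed limit or range.

## Working session

There is one attempt and no reset: what is moved stays moved. The work goes in short steps, Python scripts to look and compute and a shell command to move; the robot and the scene stay as the last step left them, time stands still between calls to the robot, and variables do not carry over. Pictures are saved under pics/ and viewed, and the job is handed in when it is done.

```bash
mkdir -p pics; ls
python3 - <<'E'
from cell import *
import cv2,numpy as np
s=state()
print({k:np.round(v,4).tolist() for k,v in s.items()})
for n in ["scene","top","wrist"]:
    c=read_camera(n); cv2.imwrite(f"pics/{n}0.png",cv2.cvtColor(c["frame"],cv2.COLOR_RGB2BGR))
    print(n,[ (k,np.round(v,4).tolist()) for k,v in c.items() if k!="frame"])
E
```

```text
pics
{'t': 0.0, 'qpos': [-1.376, 0.151, 1.438, 0.0, 1.5538, -0.134], 'joint_vel': [0.0002, 0.0016, 0.0009, -0.0005, -0.0005, 0.0004], 'effort': [0.002, -71.3064, -57.0862, -0.0, 0.009, 0.0], 'position': [0.1856, -0.544, 0.2307], 'tool_rot': [-0.0006, 0.9865, 0.1637, -0.0], 'ft_force': [0.2193, 1.0375, 0.4962], 'wrist_torque': [-0.0189, 0.0046, -0.0107], 'opening': 0.0852}
scene [('K', [[391.0576, 0.0, 314.4774], [0.0, 391.0576, 200.4067], [0.0, 0.0, 1.0]]), ('cam_to_world', [[-0.8642, 0.34, -0.3709, 0.0254], [-0.503, -0.5672, 0.6522, 0.7036], [0.0114, 0.7502, 0.6612, 0.8958], [0.0, 0.0, 0.0, 1.0]])]
top [('K', [[364.2726, 0.0, 321.0504], [0.0, 364.2726, 198.4119], [0.0, 0.0, 1.0]]), ('cam_to_world', [[-0.0057, 0.9963, -0.0859, 0.3639], [-0.9995, -0.0084, -0.031, -0.1161], [-0.0316, 0.0857, 0.9958, 1.1817], [0.0, 0.0, 0.0, 1.0]])]
wrist [('K', [[323.4904, 0.0, 317.1378], [0.0, 323.4904, 199.1857], [0.0, 0.0, 1.0]]), ('mount', [[0.0004, 0.9576, 0.2881, 0.0729], [1.0, -0.0003, -0.0005, 0.0007], [-0.0004, 0.2881, -0.9576, -0.1416], [0.0, 0.0, 0.0, 1.0]])]
```

View pics/scene0.png

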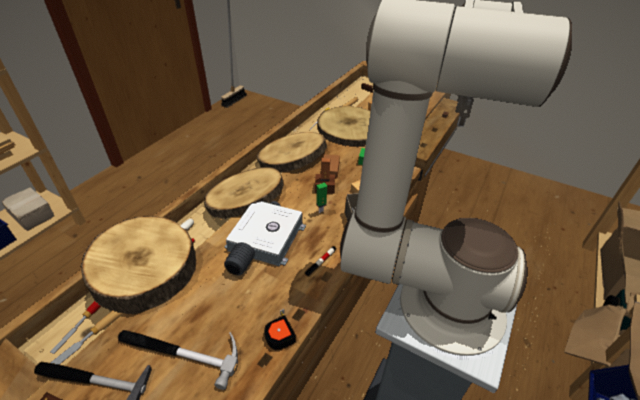

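View pics/top0.png

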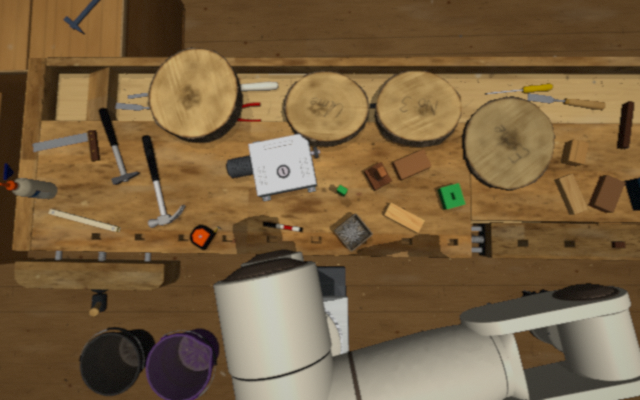

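View pics/wrist0.png

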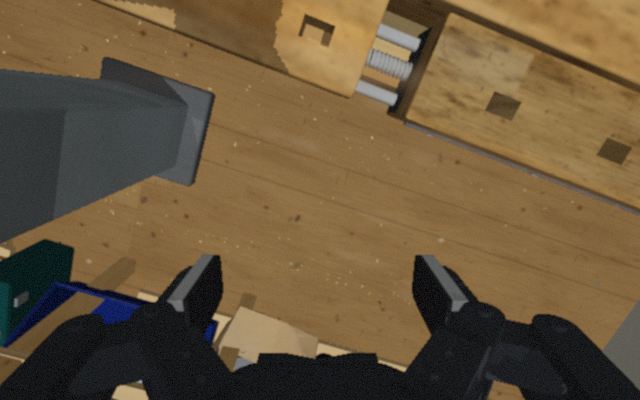

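Top view: the drive unit is around (283,165) with its lock at (283,171). The brown block with the key is at (377,176). The green decoys are at (341,190) and (452,196). Next I'll enlarge both regions.

Run:
```python
import cv2
t=cv2.imread("pics/top0.png")
cv2.imwrite("pics/t1.png",cv2.resize(t[125:215,215:335],None,fx=6.5,fy=6.5,interpolation=cv2.INTER_CUBIC))
cv2.imwrite("pics/t2.png",cv2.resize(t[145:205,330:410],None,fx=9,fy=9,interpolation=cv2.INTER_CUBIC))
t=cv2.imread("pics/scene0.png")
cv2.imwrite("pics/s1.png",cv2.resize(t[140:280,215:355],None,fx=4.2,fy=4.2,interpolation=cv2.INTER_CUBIC))
```

```text
(no output)
```

View pics/t1.png

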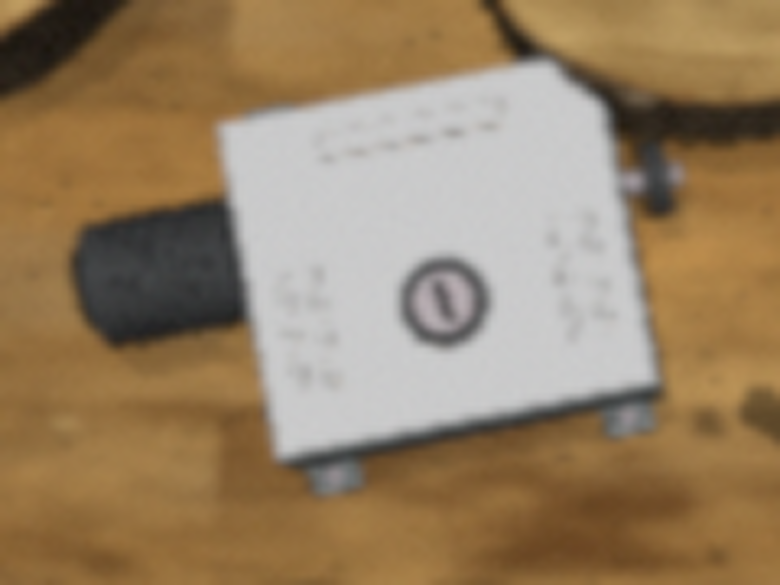

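View pics/t2.png

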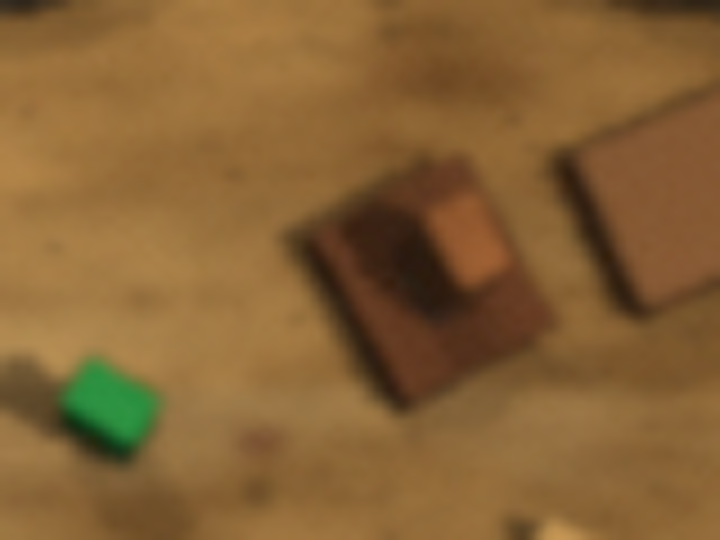

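View pics/s1.png

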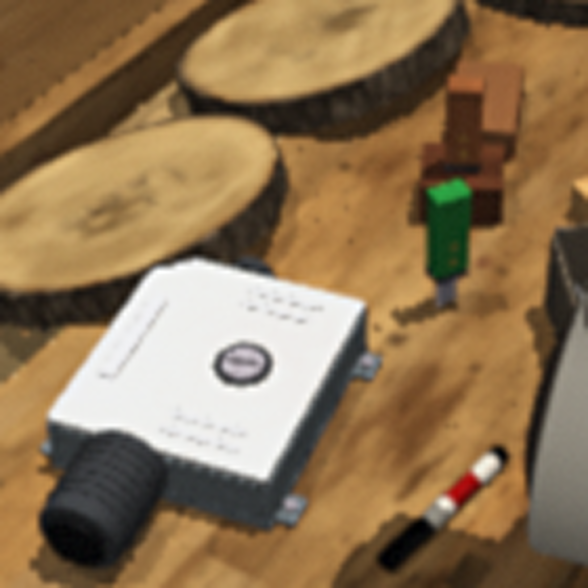

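Enlarged, the block's top corners are (318,235), (460,158), (553,320) and (405,405). The key's top corners are near (430,205), (482,192), (508,270) and (465,290). The lock centre is at (445,301), with the slot running from (437,280) to (452,322).

```bash
cat > h.py <<'E'
import numpy as np
from cell import *
KT=np.array([[364.2726,0,321.0504],[0,364.2726,198.4119],[0,0,1]])
TT=np.array([[-0.0057,0.9963,-0.0859,0.3639],[-0.9995,-0.0084,-0.031,-0.1161],[-0.0316,0.0857,0.9958,1.1817],[0,0,0,1]])
KS=np.array([[391.0576,0,314.4774],[0,391.0576,200.4067],[0,0,1]])
TS=np.array([[-0.8642,0.34,-0.3709,0.0254],[-0.503,-0.5672,0.6522,0.7036],[0.0114,0.7502,0.6612,0.8958],[0,0,0,1]])
def ray(K,T,u,v,z):
    d=T[:3,:3]@np.array([(u-K[0,2])/K[0,0],-(v-K[1,2])/K[1,1],-1.])
    o=T[:3,3]; return o+d*(z-o[2])/d[2]
def proj(K,T,P):
    p=np.linalg.inv(T)@np.append(P,1.); return np.array([K[0,0]*p[0]/-p[2]+K[0,2],K[1,1]*-p[1]/-p[2]+K[1,2]])
def wristT():
    from scipy.spatial.transform import Rotation as R
    s=state(); M=np.eye(4); q=np.array(s["tool_rot"]); M[:3,:3]=R.from_quat(q[[1,2,3,0]]).as_matrix(); M[:3,3]=s["position"]
    return s,M
E
python3 - <<'E'
from h import *
def f(pts,s,ou,ov,z): return np.array([ray(KT,TT,(u+.5)/s-.5+ou,(v+.5)/s-.5+ov,z) for u,v in pts])
def rep(n,P):
    print(n,P.mean(0).round(4)); 
    for i in range(len(P)):
        d=P[(i+1)%len(P)]-P[i]; print('  ',np.linalg.norm(d).round(4),np.degrees(np.arctan2(d[1],d[0])).round(1))
rep('block',f([(318,235),(460,158),(553,320),(405,405)],9,330,145,.04))
rep('key',f([(430,205),(482,192),(508,270),(465,290)],9,330,145,.125))
rep('lock',f([(445,301)],6.5,215,125,.052)); rep('slot',f([(437,280),(452,322)],6.5,215,125,.052))
rep('cover',f([(218,125),(280,458),(658,390),(545,60)],6.5,215,125,.051))
P=f([(280,458),(658,388)],6.5,215,125,.051);rep('front',P)
print(proj(KS,TS,f([(445,301)],6.5,215,125,.052)[0]))
print('scene lock',ray(KS,TS,(243.5)/4.2-.5+215,363.5/4.2-.5+140,.052), ray(KS,TS,(464.5)/4.2-.5+215,(85)/4.2-.5+140,.125))
E
```

```text
block [ 0.533  -0.2596  0.04  ]
   0.0568 -61.9
   0.0655 -151.6
   0.0597 119.5
   0.067 25.9
key [ 0.5334 -0.2613  0.125 ]
   0.0174 -76.4
   0.0268 -163.0
   0.0154 114.6
   0.0299 21.0
lock [0.5493 0.0382 0.052 ]
   0.0 0.0
slot [0.5493 0.0384 0.052 ]
   0.0219 -160.4
   0.0219 19.6
cover [0.571  0.0483 0.051 ]
   0.1669 -168.9
   0.1854 -80.3
   0.1716 18.5
   0.1631 100.6
front [0.4899 0.0266 0.051 ]
   0.1856 -80.0
   0.1856 100.0
[272.40052047 225.95067552]
scene lock [0.54882286 0.03840822 0.052     ] [ 0.53161362 -0.25494574  0.125     ]
```

```bash
python3 -m pendant '0.1 0.1 0.05 0 0 0 1; 0.3 0.25 0.1 0 0 0.05 1; 0.5 0.4 0.15 0 0 0.1 1; 0.7 0.55 0.2 0 0 0.15 1; 0.9 0.7 0.2 0 0 0.15 1; 1 0.8 0.2 0 0 0.15 1; 1 0.9 0.2 0 0 0.15 1; 1 0.9 0.2 0 0 0.15 1' && python3 -m pendant '0.2 0.2 0 0 0 0 1; 0.4 0.4 0 0 0 0 1; 0.6 0.6 0 0 0 0 1; 0.8 0.8 0 0 0 0 1; 1 0.99 0 0 0 0 1; 1 0.99 0 0 0 0 1; 1 0.99 0 0 0 0 1; 1 0.99 0 0 0 0 1' && python3 -m pendant '0.15 0 0 0 0 0 1; 0.3 0 0 0 0 0 1; 0.31 0 0 0 0 0 1; 0.31 0 0 0 0 0 1; 0.31 0 0 0 0 0 1; 0.31 0 0 0 0 0 1; 0.31 0 0 0 0 0 1; 0.31 0 0 0 0 0 1'
python3 - <<'E'
from h import *
import cv2
s,M=wristT(); c=read_camera("wrist"); T=M@c["mount"]; np.savez("w1.npz",K=c["K"],T=T)
cv2.imwrite("pics/w1.png",cv2.cvtColor(c["frame"],cv2.COLOR_RGB2BGR))
for k in("position","tool_rot","ft_force","wrist_torque"):print(k,np.round(s[k],4))
for y in (28,):
  pass
E
```

```text
t: 0.95
position: [0.3356, -0.4078, 0.2613]
tool_rot: [-0.0, 0.97, 0.241, -0.0]
ft_force: [-1.0, -0.4, -0.6]
opening: 0.0849
t: 1.75
position: [0.4848, -0.2618, 0.2612]
tool_rot: [0.0, 0.971, 0.24, -0.0]
ft_force: [-0.2, 0.4, -1.1]
opening: 0.0853
t: 2.55
position: [0.5319, -0.2608, 0.2615]
tool_rot: [0.0, 0.971, 0.24, 0.0]
ft_force: [0.3, 0.4, 0.8]
opening: 0.0851
position [ 0.5319 -0.2608  0.2615]
tool_rot [1.000e-04 9.707e-01 2.404e-01 1.000e-04]
ft_force [0.2989 0.4201 0.7971]
wrist_torque [-0.0222  0.0401 -0.0301]
```

View pics/w1.png

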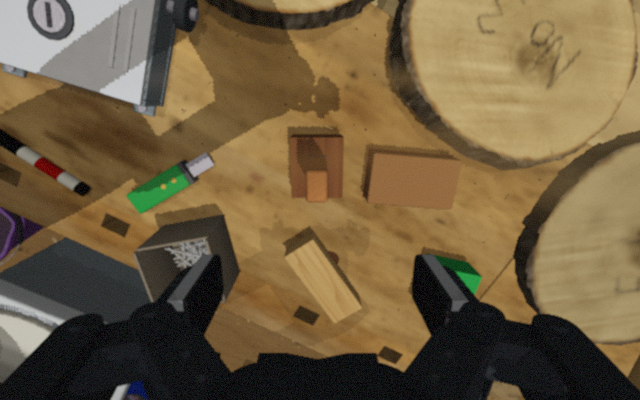

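The wrist view shows the brown block at (316,167), almost square to the image, with the key handle's top at (317,185). The lock shows at (50,17).

Run:
```python
import cv2
t=cv2.imread("pics/w1.png")
cv2.imwrite("pics/w1z.png",cv2.resize(t[125:210,280:355],None,fx=7,fy=7,interpolation=cv2.INTER_CUBIC))
cv2.imwrite("pics/w1l.png",cv2.resize(t[0:45,15:90],None,fx=9,fy=9,interpolation=cv2.INTER_CUBIC))
```

```text
(no output)
```

View pics/w1z.png

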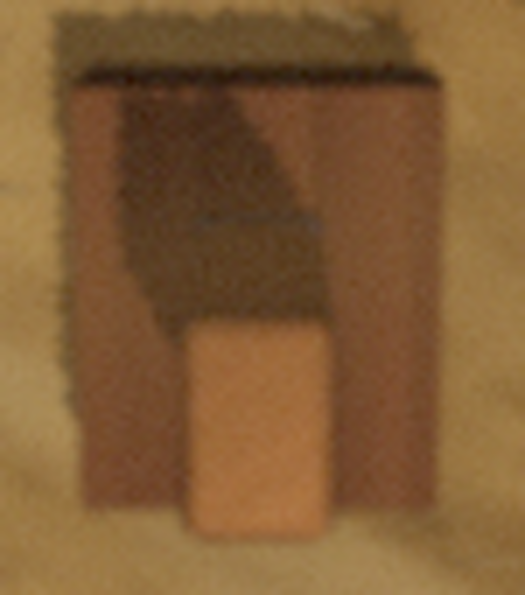

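View pics/w1l.png

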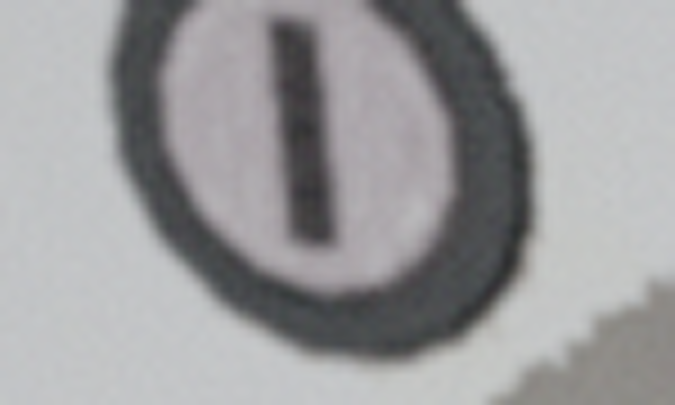

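Run:
```python
from h import *
d=np.load("w1.npz");K,T=d["K"],d["T"]
def f(pts,s,ou,ov,z): return np.array([ray(K,T,(u+.5)/s-.5+ou,(v+.5)/s-.5+ov,z) for u,v in pts])
def rep(n,P):
    print(n,P.mean(0).round(4)); 
    for i in range(len(P)):
        d=P[(i+1)%len(P)]-P[i]; print('  ',np.linalg.norm(d).round(4),np.degrees(np.arctan2(d[1],d[0])).round(1))
rep('key',f([(188,320),(328,320),(328,535),(190,535)],7,280,125,.125))
rep('block',f([(78,85),(440,80),(437,508),(85,508)],7,280,125,.04))
rep('slot',f([(292,22),(312,243)],9,15,0,.052))
```

```text
key [ 0.5332 -0.2602  0.125 ]
   0.0175 -62.2
   0.0281 -151.7
   0.0177 117.8
   0.0281 27.8
block [ 0.533  -0.2605  0.04  ]
   0.0573 -61.4
   0.0706 -151.3
   0.0588 117.8
   0.0698 27.5
slot [0.5466 0.0404 0.052 ]
   0.0214 -160.0
   0.0214 20.0
```

```bash
python3 -m pendant '0.009 0 -0.2 0 0 0 1; 0.009 0 -0.4 0 0 0 1; 0.009 0 -0.6 0 0 0 1; 0.009 0 -0.8 0 0 0 1; 0.009 0 -1 0 0 0 1; 0.009 0 -1 0 0 0 1; 0.009 0 -1 0 0 0 1; 0.009 0 -1 0 0 0 1' && python3 -m pendant '0 0 -0.12 0 0 0 1; 0 0 -0.125 0 0 0 1; 0 0 -0.125 0 0 0 0.5; 0 0 -0.125 0 0 0 0.2; 0 0 -0.125 0 0 0 0; 0 0 -0.125 0 0 0 0; 0 0 -0.125 0 0 0 0; 0 0 -0.125 0 0 0 0'
python3 - <<'E'
from h import *
s=state()
for k in s:print(k,np.round(s[k],4))
import cv2
c=read_camera("wrist")
cv2.imwrite("pics/w2.png",cv2.cvtColor(c["frame"],cv2.COLOR_RGB2BGR))
E
```

```text
t: 3.4
position: [0.5342, -0.2611, 0.1132]
tool_rot: [0.001, 0.971, 0.241, 0.001]
ft_force: [-0.2, 0.1, 0.4]
opening: 0.0854
t: 4.2
position: [0.5337, -0.2608, 0.093]
tool_rot: [0.0, 0.971, 0.241, 0.0]
ft_force: [0.0, -0.1, 5.2]
opening: 0.0191
t 4.2
qpos [-0.5842  0.2714  1.5781  0.      1.2914  0.5007]
joint_vel [ 0.0021  0.0005 -0.0009 -0.0005 -0.001  -0.0012]
effort [ 1.32500e-01 -7.50843e+01 -5.05617e+01  1.12300e-01 -9.64000e-02
 -1.30000e-03]
position [ 0.5337 -0.2608  0.093 ]
tool_rot [2.000e-04 9.706e-01 2.406e-01 2.000e-04]
ft_force [ 0.0284 -0.1019  5.2312]
wrist_torque [-0.0111  0.0815 -0.0269]
opening 0.0191
```

View pics/w2.png

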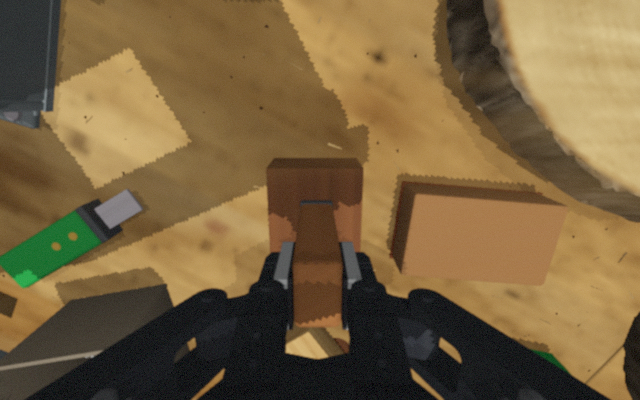

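The key is gripped (opening 19 mm). Next I lift it, then carry it over while turning it half round, which keeps joint 6 mid-range for the clockwise turn.

```bash
python3 -m pendant '0 0 0.05 0 0 0 0; 0 0 0.15 0 0 0 0; 0 0 0.3 0 0 0 0; 0 0 0.45 0 0 0 0; 0 0 0.6 0 0 0 0; 0 0 0.75 0 0 0 0; 0 0 0.9 0 0 0 0; 0 0 0.9 0 0 0 0' && python3 -m pendant '0.02 0.1 0 0 0 0.12 0; 0.06 0.2 0 0 0 0.26 0; 0.1 0.3 0 0 0 0.4 0; 0.14 0.4 0 0 0 0.54 0; 0.18 0.5 0 0 0 0.68 0; 0.2 0.6 0 0 0 0.82 0; 0.2 0.7 0 0 0 0.96 0; 0.2 0.7 0 0 0 0.96 0'
python3 - <<'E'
from h import *
s=state()
for k in s:print(k,np.round(s[k],4))
E
```

```text
t: 5.05
position: [0.5342, -0.2611, 0.2318]
tool_rot: [0.002, 0.971, 0.241, 0.002]
ft_force: [-0.1, 0.3, -0.9]
opening: 0.0193
t: 5.85
position: [0.5634, -0.1542, 0.2275]
tool_rot: [-0.0, 0.733, 0.68, 0.0]
ft_force: [-0.4, -0.3, -1.7]
opening: 0.019
t 5.85
qpos [-3.9910e-01  1.7110e-01  1.4211e+00  3.0000e-04  1.5500e+00 -3.2490e-01]
joint_vel [-0.0281  0.0076 -0.012  -0.0105 -0.0041  0.1493]
effort [ 1.80910e+00 -7.39211e+01 -5.69830e+01  1.79800e-01  3.13000e-02
 -3.59600e+00]
position [ 0.5634 -0.1542  0.2275]
tool_rot [-3.000e-04  7.329e-01  6.804e-01  0.000e+00]
ft_force [-0.4324 -0.3429 -1.7433]
wrist_torque [0.0173 0.0387 0.0536]
opening 0.019
```

```bash
python3 -m pendant '0.02 0.1 0 0 0 0.13 0; 0.06 0.2 0 0 0 0.26 0; 0.1 0.3 0 0 0 0.4 0; 0.14 0.4 0 0 0 0.54 0; 0.18 0.5 0 0 0 0.68 0; 0.2 0.6 0 0 0 0.82 0; 0.25 0.7 0 0 0 0.96 0; 0.25 0.7 0 0 0 0.96 0' && python3 -m pendant '0 0.1 0 0 0 0.13 0; 0 0.2 0 0 0 0.26 0; 0 0.3 0 0 0 0.4 0; 0 0.4 0 0 0 0.54 0; 0 0.5 0 0 0 0.68 0; 0 0.6 0 0 0 0.82 0; 0 0.7 0 0 0 0.945 0; 0 0.7 0 0 0 0.945 0'
python3 - <<'E'
from h import *
import cv2
s,M=wristT(); c=read_camera("wrist"); T=M@c["mount"]; np.savez("w3.npz",K=c["K"],T=T)
cv2.imwrite("pics/w3.png",cv2.cvtColor(c["frame"],cv2.COLOR_RGB2BGR))
for k in("qpos","position","tool_rot","ft_force","wrist_torque"):print(k,np.round(s[k],4))
print(proj(c["K"],T,np.array([.549,.038,.052])))
E
```

```text
t: 6.65
position: [0.6014, -0.0498, 0.2273]
tool_rot: [-0.0, 0.316, 0.949, 0.0]
ft_force: [-0.6, -0.6, -1.8]
opening: 0.0194
t: 7.45
position: [0.6009, 0.0547, 0.2275]
tool_rot: [-0.0, -0.171, 0.985, 0.0]
ft_force: [0.3, -0.6, -0.5]
opening: 0.0192
qpos [-0.0368  0.211   1.3741 -0.      1.5567 -1.9509]
position [0.6009 0.0547 0.2275]
tool_rot [-1.000e-04 -1.708e-01  9.853e-01  0.000e+00]
ft_force [ 0.3206 -0.5938 -0.5191]
wrist_torque [ 0.001  -0.0084 -0.0169]
[319.70459278 123.28757638]
```

View pics/w3.png

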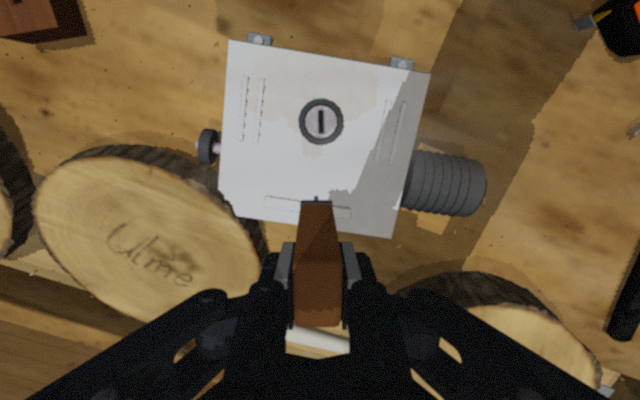

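The lock shows clear at (321,122), its slot nearly vertical in the image. The blade end is visible at about (316,198).

Run:
```python
import cv2
t=cv2.imread("pics/w3.png")
cv2.imwrite("pics/w3z.png",cv2.resize(t[92:152,290:350],None,fx=9,fy=9,interpolation=cv2.INTER_CUBIC))
cv2.imwrite("pics/w3k.png",cv2.resize(t[190:270,275:355],None,fx=7,fy=7,interpolation=cv2.INTER_CUBIC))
```

```text
(no output)
```

View pics/w3z.png

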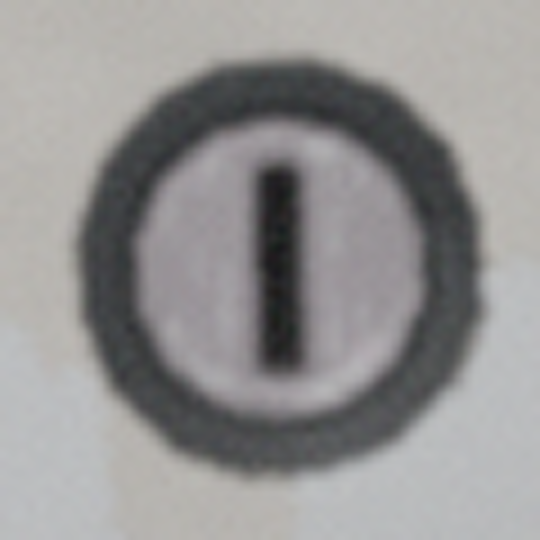

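View pics/w3k.png

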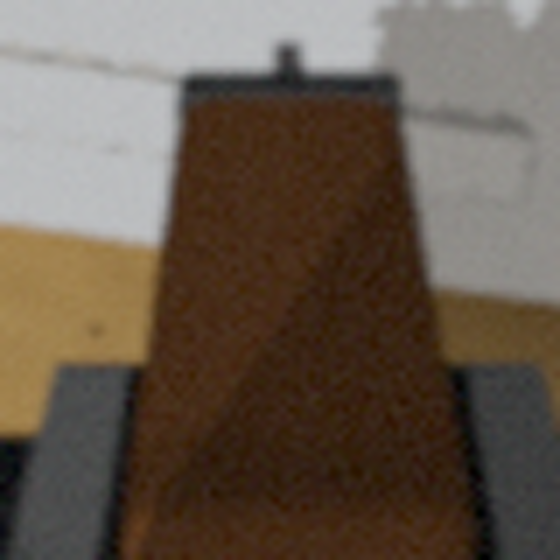

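Run:
```python
from h import *
d=np.load("w3.npz");K,T=d["K"],d["T"]
def f(pts,s,ou,ov,z): return np.array([ray(K,T,(u+.5)/s-.5+ou,(v+.5)/s-.5+ov,z) for u,v in pts])
for z in (.05,.052,.056):
    P=f([(276,165),(281,370)],9,290,92,z);dd=P[1]-P[0];print('slot',P.mean(0).round(4),np.linalg.norm(dd).round(4),np.degrees(np.arctan2(dd[1],dd[0])))
    P=f([(136,260),(425,260)],9,290,92,z);print('disc w',np.linalg.norm(P[1]-P[0]).round(4),P.mean(0).round(4))
    P=f([(82,262),(478,262)],9,290,92,z);print('ring w',np.linalg.norm(P[1]-P[0]).round(4),P.mean(0).round(4))
yaw=np.radians(199.7); x=np.array([np.cos(yaw),np.sin(yaw),0])
pos=np.array([.6009,.0547,.2275])
print('tip expected',pos+.009*x-[0,0,.083])
tip=ray(K,T,275+288.5/7-.5,190+47.5/7-.5,.2275-.083); print('tip seen',tip)
print('handle bottom edge', [ray(K,T,275+(u+.5)/7-.5,190+97.5/7-.5,.2275-.053) for u in (186,397)], pos+.015*x)
```

```text
slot [0.5472 0.0382 0.05  ] 0.0213 21.30447404253841
disc w 0.0308 [0.5463 0.0381 0.05  ]
ring w 0.0422 [0.5465 0.0381 0.05  ]
slot [0.5471 0.0381 0.052 ] 0.0212 21.30447404253844
disc w 0.0306 [0.5462 0.038  0.052 ]
ring w 0.042 [0.5464 0.038  0.052 ]
slot [0.5469 0.038  0.056 ] 0.0209 21.30447404253839
disc w 0.0302 [0.546  0.0379 0.056 ]
ring w 0.0414 [0.5462 0.0379 0.056 ]
tip expected [0.59242677 0.05166614 0.1445    ]
tip seen [0.59343638 0.05023744 0.1445    ]
handle bottom edge [array([0.59275243, 0.04038579, 0.1745    ]), array([0.58634683, 0.05827173, 0.1745    ])] [0.58677794 0.04964357 0.2275    ]
```

```bash
python3 -m pendant '-0.08 -0.02 0 0 0 0.013 0; -0.16 -0.04 -0.05 0 0 0.013 0; -0.24 -0.06 -0.15 0 0 0.013 0; -0.32 -0.08 -0.25 0 0 0.013 0; -0.365 -0.101 -0.35 0 0 0.013 0; -0.365 -0.101 -0.45 0 0 0.013 0; -0.365 -0.101 -0.5 0 0 0.013 0; -0.365 -0.101 -0.5 0 0 0.013 0'
cat > look.py <<'E'
import sys
from h import *
import cv2
n=sys.argv[1]
s,M=wristT(); c=read_camera("wrist"); T=M@c["mount"]; np.savez(n+".npz",K=c["K"],T=T,M=M)
f=cv2.cvtColor(c["frame"],cv2.COLOR_RGB2BGR)
for k in("qpos","position","tool_rot","ft_force","wrist_torque"):print(k,np.round(s[k],4))
tip=M@np.array([0,0,.083,1]); print("tip",tip[:3].round(4))
cv2.imwrite(f"pics/{n}.png",f)
u,v=315,190
cv2.imwrite(f"pics/{n}z.png",cv2.resize(f[150:250,260:370],None,fx=6,fy=6,interpolation=cv2.INTER_CUBIC))
E
python3 look.py w4
```

```text
t: 8.3
position: [0.5462, 0.0388, 0.1515]
tool_rot: [-0.001, -0.177, 0.984, 0.0]
ft_force: [-0.8, 0.1, -1.3]
opening: 0.0196
qpos [-6.9600e-02  1.3490e-01  1.6181e+00 -2.0000e-04  1.3900e+00 -1.9961e+00]
position [0.5462 0.0388 0.1515]
tool_rot [-7.000e-04 -1.769e-01  9.842e-01  1.000e-04]
ft_force [-0.8121  0.1401 -1.3309]
wrist_torque [0.0289 0.0064 0.022 ]
tip [0.5461 0.0388 0.0685]
```

View pics/w4z.png

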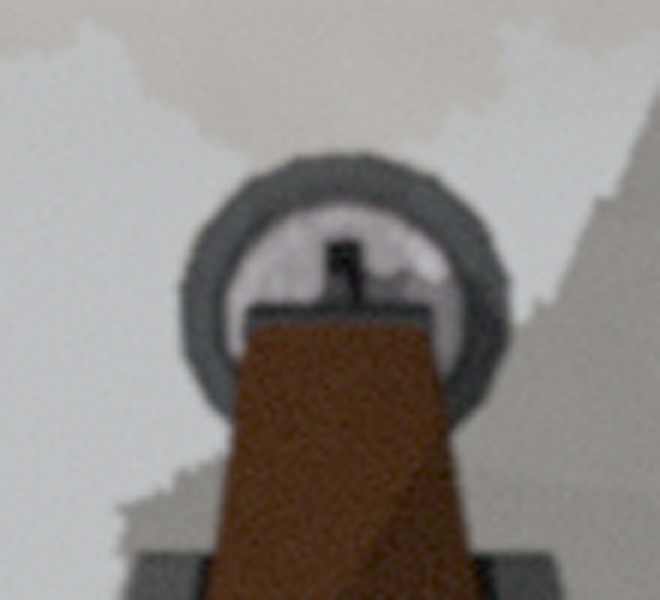

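```bash
python3 - <<'E'
import cv2,numpy as np
t=cv2.imread("pics/w4.png")[180:215,290:345].astype(float)
t=np.clip((t-10)*1.6,0,255); t=(255*(t/255)**.6).astype(np.uint8)
cv2.imwrite("pics/w4q.png",cv2.resize(t,None,fx=14,fy=14,interpolation=cv2.INTER_CUBIC))
E
python3 -c "
from h import *
d=np.load('w4.npz');K,T,M=d['K'],d['T'],d['M']
for x in(.009,-.009):
  for z in (.083,.053): print(proj(K,T,(M@np.array([x,0,z,1]))[:3]))
"
```

```text
[318.13502657 195.61207362]
[318.25947427 208.65025244]
[318.10292536 219.05653783]
[318.21993067 234.98416841]
```

View pics/w4q.png

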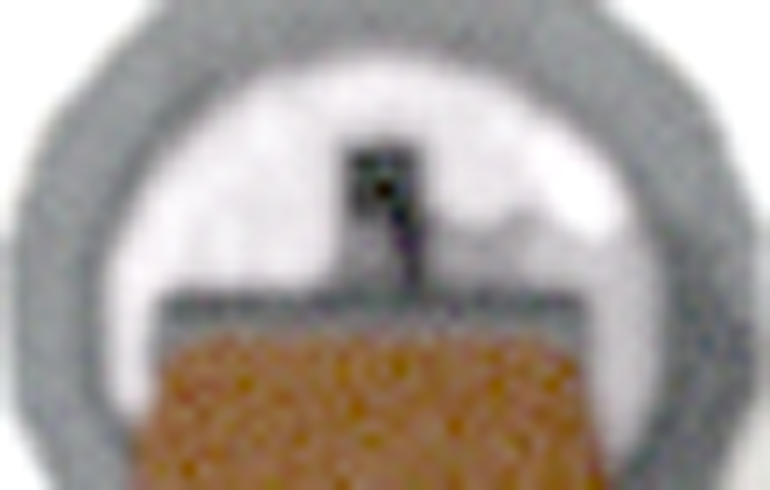

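```bash
python3 -c "
from h import *
d=np.load('w4.npz');K,T,M=d['K'],d['T'],d['M'];Mi=np.linalg.inv(M)
for z in (.05,.053,.056):
  print(z,(Mi@np.append(ray(K,T,290+384.5/14-.5,180+143.5/14-.5,z),1))[:3].round(4),(Mi@np.append(ray(K,T,290+382.5/14-.5,180+(50.5)/14-.5,z),1))[:3].round(4))
print((Mi@np.append(ray(K,T,290+367.5/14-.5,180+218/14-.5,.0685),1))[:3])
"
```

```text
0.05 [ 0.0084 -0.0009  0.1015] [ 0.0137 -0.001   0.1015]
0.053 [ 0.0092 -0.0009  0.0985] [ 0.0145 -0.001   0.0985]
0.056 [ 0.01   -0.0009  0.0955] [ 0.0152 -0.001   0.0955]
[ 0.00939778 -0.00172239  0.08302549]
```

```bash
python3 -m pendant '0.006 0.009 0 0 0 0 0; 0.006 0.009 -0.03 0 0 0 0; 0.006 0.009 -0.06 0 0 0 0; 0.006 0.009 -0.09 0 0 0 0; 0.006 0.009 -0.11 0 0 0 0; 0.006 0.009 -0.123 0 0 0 0; 0.006 0.009 -0.123 0 0 0 0; 0.006 0.009 -0.123 0 0 0 0'
python3 look.py w5
python3 - <<'E'
import cv2,numpy as np
t=cv2.imread("pics/w5.png")[170:225,280:355].astype(float)
t=np.clip((t-10)*1.6,0,255); t=(255*(t/255)**.6).astype(np.uint8)
cv2.imwrite("pics/w5q.png",cv2.resize(t,None,fx=10,fy=10,interpolation=cv2.INTER_CUBIC))
E
```

```text
t: 9.15
position: [0.5472, 0.0405, 0.1342]
tool_rot: [0.0, -0.178, 0.984, -0.0]
ft_force: [-0.2, -0.1, -1.4]
opening: 0.0191
qpos [-6.6500e-02  1.4850e-01  1.6391e+00 -1.0000e-04  1.3539e+00 -1.9953e+00]
position [0.5472 0.0405 0.1342]
tool_rot [ 0.000e+00 -1.781e-01  9.840e-01 -1.000e-04]
ft_force [-0.1775 -0.1144 -1.414 ]
wrist_torque [ 0.0154 -0.0243 -0.024 ]
tip [0.5472 0.0405 0.0512]
```

View pics/w5q.png

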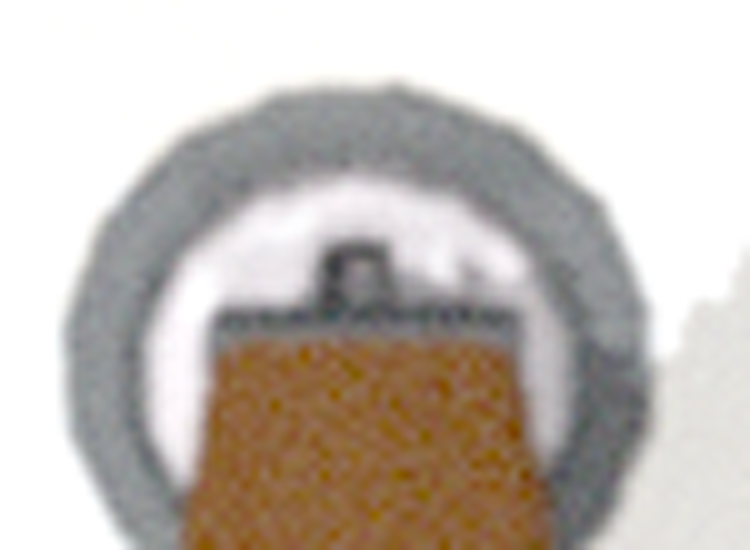

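The blade is inside the slot outline, with slot edges at x 320–390 and the blade at 340–383 in the enlarged view, and there is no contact force. I continue down.

```bash
python3 -m pendant '0.005 0 0 0 0 0 0; 0.005 0 -0.01 0 0 0 0; 0.005 0 -0.02 0 0 0 0; 0.005 0 -0.03 0 0 0 0; 0.005 0 -0.038 0 0 0 0; 0.005 0 -0.038 0 0 0 0; 0.005 0 -0.038 0 0 0 0; 0.005 0 -0.038 0 0 0 0'; python3 -c "
from h import *
s=state();print(s['position'],s['ft_force'],s['wrist_torque'])"
```

```text
t: 10.0
position: [0.548, 0.0405, 0.1286]
tool_rot: [0.0, -0.178, 0.984, -0.0]
ft_force: [1.0, -1.3, 4.6]
opening: 0.0189
[0.54802994 0.04049827 0.12858497] [ 0.9855615  -1.3064573   4.58030067] [-0.0985194  -0.00784561  0.01631212]
```

```bash
python3 look.py w6
python3 - <<'E'
import cv2,numpy as np
t=cv2.imread("pics/w6.png")[170:225,280:355].astype(float)
t=np.clip((t-10)*1.6,0,255); t=(255*(t/255)**.6).astype(np.uint8)
cv2.imwrite("pics/w6q.png",cv2.resize(t,None,fx=10,fy=10,interpolation=cv2.INTER_CUBIC))
from h import *
d=np.load('w6.npz');K,T,M=d['K'],d['T'],d['M']
for x,z in ((.009,.083),(.009,.0765),(.009,.053),(.015,.053)):
    print((proj(K,T,(M@np.array([x,-.0015,z,1]))[:3])-[280,170])*10)
E
```

```text
qpos [-6.6400e-02  1.5420e-01  1.6443e+00 -1.0000e-04  1.3426e+00 -1.9952e+00]
position [0.548  0.0405 0.1286]
tool_rot [ 2.000e-04 -1.781e-01  9.840e-01 -1.000e-04]
ft_force [ 0.9856 -1.3065  4.5803]
wrist_torque [-0.0985 -0.0078  0.0163]
tip [0.5481 0.0405 0.0456]
[360.55066636 256.15678577]
[360.22424929 281.60961842]
[358.87854653 386.54269388]
[358.81475124 295.79980965]
```

View pics/w6q.png

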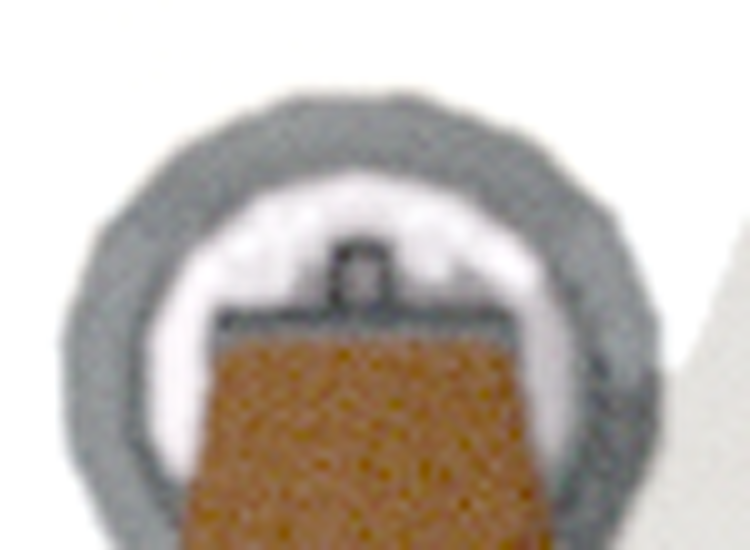

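```bash
cat > st.py <<'E'
from h import *
s=state(); q=s['tool_rot']
print('pos',np.round(s['position'],4),'yaw',round(np.degrees(2*np.arctan2(q[2],q[1]))%360,2),'F',np.round(s['ft_force'],2),'M',np.round(s['wrist_torque'],3),'q6',round(s['qpos'][5],4),'eff6',round(s['effort'][5],3))
E
python3 st.py
python3 -m pendant '0 0 0 0 0 -0.05 0; 0 0 0 0 0 -0.1 0; 0 0 0 0 0 -0.15 0; 0 0 0 0 0 -0.2 0; 0 0 -0.001 0 0 -0.25 0; 0 0 -0.002 0 0 -0.3 0; 0 0 -0.002 0 0 -0.333 0; 0 0 -0.002 0 0 -0.333 0'; python3 st.py
```

```text
pos [0.548  0.0405 0.1285] yaw 200.52 F [0.63 0.65 5.25] M [-0.114 -0.013 -0.019] q6 -1.9952 eff6 -0.001
t: 10.85
position: [0.5481, 0.0405, 0.1283]
tool_rot: [0.0, -0.004, 1.0, -0.0]
ft_force: [0.1, -0.1, 5.1]
opening: 0.019
pos [0.5481 0.0405 0.1283] yaw 180.46 F [ 0.12 -0.13  5.11] M [-0.075 -0.186  0.078] q6 -1.6451 eff6 1.061
```

```bash
python3 -m pendant '0 0 0 0 0 -0.06 0; 0 0 0 0 0 -0.13 0; 0 0 -0.001 0 0 -0.2 0; 0 0 -0.002 0 0 -0.27 0; 0 0 -0.002 0 0 -0.34 0; 0 0 -0.003 0 0 -0.4 0; 0 0 -0.003 0 0 -0.45 0; 0 0 -0.003 0 0 -0.45 0'; python3 st.py; python3 look.py w7 >/dev/null
```

```text
t: 11.65
position: [0.5483, 0.0404, 0.1279]
tool_rot: [0.001, 0.229, 0.973, -0.0]
ft_force: [2.5, -2.4, 5.2]
opening: 0.0192
pos [0.5483 0.0404 0.1279] yaw 153.48 F [ 2.49 -2.4   5.22] M [-0.451 -0.655  0.045] q6 -1.1743 eff6 1.713
```

View pics/w7z.png

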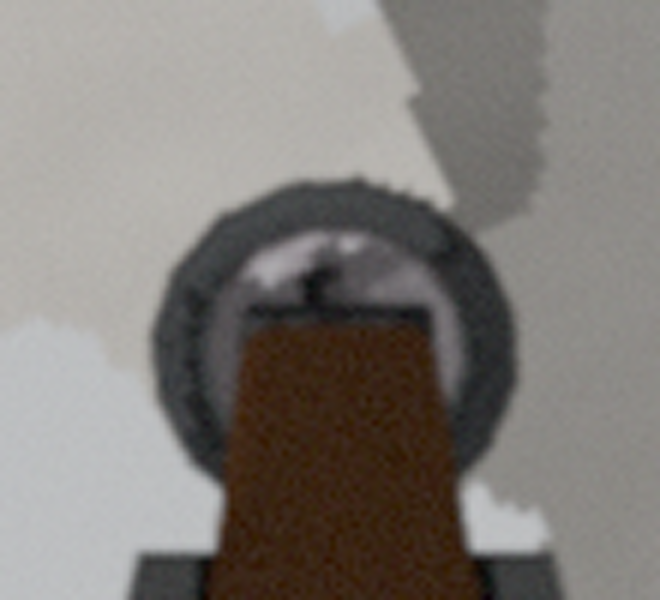

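Run:
```python
import cv2,numpy as np
t=cv2.imread("pics/w7.png")[170:225,280:355].astype(float)
t=np.clip((t-10)*2.2,0,255); t=(255*(t/255)**.6).astype(np.uint8)
cv2.imwrite("pics/w7q.png",cv2.resize(t,None,fx=10,fy=10,interpolation=cv2.INTER_CUBIC))
```

```text
(no output)
```

View pics/w7q.png

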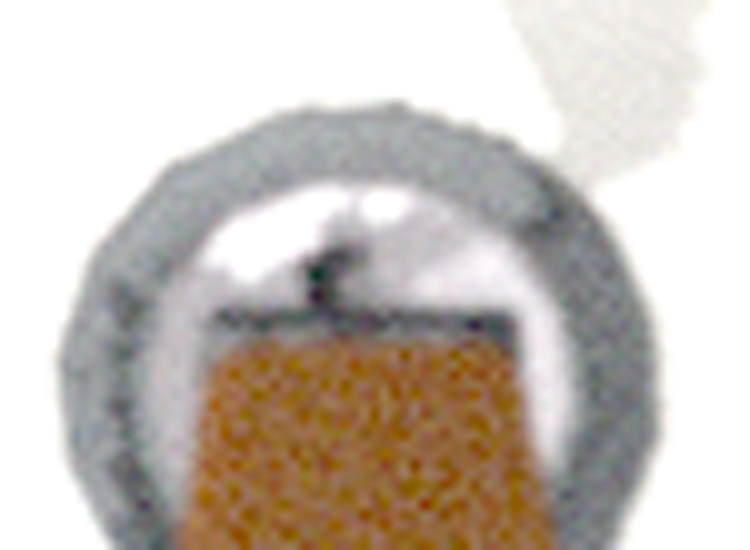

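```bash
python3 -m pendant '0.002 -0.002 0 0 0 0 0; 0.003 -0.003 0 0 0 -0.02 0; 0.003 -0.003 0 0 0 -0.05 0; 0.003 -0.003 0 0 0 -0.08 0; 0.003 -0.003 0 0 0 -0.1 0; 0.003 -0.003 -0.001 0 0 -0.12 0; 0.003 -0.003 -0.001 0 0 -0.12 0; 0.003 -0.003 -0.001 0 0 -0.12 0'; python3 st.py; python3 st.py
```

```text
t: 12.5
position: [0.5485, 0.0401, 0.1276]
tool_rot: [0.0, 0.289, 0.957, 0.0]
ft_force: [1.1, -0.9, 5.3]
opening: 0.0196
pos [0.5485 0.0401 0.1276] yaw 146.42 F [ 1.14 -0.92  5.25] M [-0.283 -0.559  0.043] q6 -1.0519 eff6 0.118
pos [0.5485 0.0401 0.1276] yaw 146.42 F [ 1.14 -0.92  5.25] M [-0.283 -0.559  0.043] q6 -1.0519 eff6 0.118
```

```bash
python3 -m pendant '0.001 -0.001 0 0 0 -0.01 0; 0.002 -0.002 0 0 0 -0.02 0; 0.002 -0.002 0 0 0 -0.03 0; 0.002 -0.002 0 0 0 -0.04 0; 0.002 -0.002 0 0 0 -0.05 0; 0.002 -0.002 0 0 0 -0.05 0; 0.002 -0.002 0 0 0 -0.05 0; 0.002 -0.002 0 0 0 -0.05 0'; python3 st.py
python3 -m pendant '0 0 0 0 0 -0.005 0; 0 0 0 0 0 -0.01 0; 0 0 0 0 0 -0.015 0; 0 0 0 0 0 -0.02 0; 0 0 0 0 0 -0.025 0; 0 0 0 0 0 -0.025 0; 0 0 0 0 0 -0.025 0; 0 0 0 0 0 -0.025 0'; python3 st.py
```

```text
t: 13.3
position: [0.5487, 0.0399, 0.1275]
tool_rot: [-0.0, 0.314, 0.95, 0.0]
ft_force: [1.3, -0.1, 5.1]
opening: 0.0191
pos [0.5487 0.0399 0.1275] yaw 143.43 F [ 1.28 -0.13  5.08] M [-0.109 -0.368  0.029] q6 -1.0002 eff6 0.058
t: 14.1
position: [0.5487, 0.0399, 0.1275]
tool_rot: [0.0, 0.326, 0.945, 0.0]
ft_force: [0.8, -0.3, 4.5]
opening: 0.0194
pos [0.5487 0.0399 0.1275] yaw 141.93 F [ 0.75 -0.34  4.54] M [-0.099 -0.393  0.034] q6 -0.974 eff6 0.06
```

```bash
cat >> st.py <<'E'
import sys
if len(sys.argv)>1 and s['wrist_torque'][2]>float(sys.argv[1]): sys.exit(1)
E
python3 -m pendant '0 0 0 0 0 -0.005 0; 0 0 0 0 0 -0.01 0; 0 0 0 0 0 -0.015 0; 0 0 0 0 0 -0.02 0; 0 0 0 0 0 -0.025 0; 0 0 0 0 0 -0.025 0; 0 0 0 0 0 -0.025 0; 0 0 0 0 0 -0.025 0' >/dev/null; python3 st.py 0.09 && 
python3 -m pendant '0 0 0 0 0 -0.005 0; 0 0 0 0 0 -0.01 0; 0 0 0 0 0 -0.015 0; 0 0 0 0 0 -0.02 0; 0 0 0 0 0 -0.025 0; 0 0 0 0 0 -0.025 0; 0 0 0 0 0 -0.025 0; 0 0 0 0 0 -0.025 0'  >/dev/null&& python3 st.py 0.09 &&
python3 -m pendant '0 0 0 0 0 -0.005 0; 0 0 0 0 0 -0.01 0; 0 0 0 0 0 -0.015 0; 0 0 0 0 0 -0.02 0; 0 0 0 0 0 -0.025 0; 0 0 0 0 0 -0.025 0; 0 0 0 0 0 -0.025 0; 0 0 0 0 0 -0.025 0' >/dev/null&& python3 st.py 0.09
```

```text
pos [0.5487 0.0399 0.1275] yaw 140.43 F [ 1.78 -0.65  5.41] M [-0.165 -0.394  0.039] q6 -0.9478 eff6 0.06
pos [0.5487 0.0398 0.1275] yaw 138.93 F [ 1.55 -0.43  5.04] M [-0.18  -0.389  0.048] q6 -0.9216 eff6 0.06
pos [0.5487 0.0398 0.1275] yaw 137.43 F [ 0.7  -1.11  6.01] M [-0.238 -0.418  0.091] q6 -0.8955 eff6 0.06
```

```bash
python3 -m pendant '0 0 0 0 0 -0.005 0; 0 0 0 0 0 -0.01 0; 0 0 0 0 0 -0.015 0; 0 0 0 0 0 -0.015 0; 0 0 0 0 0 -0.015 0; 0 0 0 0 0 -0.015 0; 0 0 0 0 0 -0.015 0; 0 0 0 0 0 -0.015 0' >/dev/null; python3 st.py 0.09
```

```text
pos [0.5487 0.0398 0.1275] yaw 136.53 F [ 1.17 -1.73  4.69] M [-0.216 -0.436  0.057] q6 -0.8797 eff6 0.059
```

```bash
python3 -m pendant '0.001 -0.001 0 0 0 -0.005 0; 0.001 -0.001 0 0 0 -0.01 0; 0.001 -0.001 0 0 0 -0.015 0; 0.001 -0.001 0 0 0 -0.02 0; 0.001 -0.001 0 0 0 -0.025 0; 0.001 -0.001 0 0 0 -0.025 0; 0.001 -0.001 0 0 0 -0.025 0; 0.001 -0.001 0 0 0 -0.025 0' >/dev/null; python3 st.py 0.1 && 
python3 -m pendant '0 0 0 0 0 -0.005 0; 0 0 0 0 0 -0.01 0; 0 0 0 0 0 -0.015 0; 0 0 0 0 0 -0.02 0; 0 0 0 0 0 -0.025 0; 0 0 0 0 0 -0.025 0; 0 0 0 0 0 -0.025 0; 0 0 0 0 0 -0.025 0'  >/dev/null&& python3 st.py 0.1 &&
python3 -m pendant '0 0 0 0 0 -0.005 0; 0 0 0 0 0 -0.01 0; 0 0 0 0 0 -0.015 0; 0 0 0 0 0 -0.02 0; 0 0 0 0 0 -0.025 0; 0 0 0 0 0 -0.025 0; 0 0 0 0 0 -0.025 0; 0 0 0 0 0 -0.025 0' >/dev/null&& python3 st.py 0.1
```

```text
pos [0.5488 0.0397 0.1275] yaw 135.03 F [ 1.84 -1.19  4.16] M [-0.2   -0.304  0.049] q6 -0.8538 eff6 0.06
pos [0.5488 0.0397 0.1275] yaw 133.53 F [ 2.1  -0.89  4.92] M [-0.201 -0.295  0.067] q6 -0.8276 eff6 0.06
pos [0.5488 0.0396 0.1275] yaw 131.94 F [ 1.86 -0.07  5.03] M [-0.096 -0.388  0.081] q6 -0.8 eff6 0.058
```

```bash
python3 -m pendant '0.001 -0.001 0 0 0 -0.005 0; 0.001 -0.001 0 0 0 -0.01 0; 0.001 -0.001 0 0 0 -0.015 0; 0.001 -0.001 0 0 0 -0.02 0; 0.001 -0.001 0 0 0 -0.025 0; 0.001 -0.001 0 0 0 -0.025 0; 0.001 -0.001 0 0 0 -0.025 0; 0.001 -0.001 0 0 0 -0.025 0' >/dev/null; python3 st.py 0.1 && 
python3 -m pendant '0 0 0 0 0 -0.005 0; 0 0 0 0 0 -0.01 0; 0 0 0 0 0 -0.015 0; 0 0 0 0 0 -0.02 0; 0 0 0 0 0 -0.025 0; 0 0 0 0 0 -0.025 0; 0 0 0 0 0 -0.025 0; 0 0 0 0 0 -0.025 0'  >/dev/null&& python3 st.py 0.1 &&
python3 -m pendant '0 0 0 0 0 -0.005 0; 0 0 0 0 0 -0.01 0; 0 0 0 0 0 -0.015 0; 0 0 0 0 0 -0.02 0; 0 0 0 0 0 -0.025 0; 0 0 0 0 0 -0.025 0; 0 0 0 0 0 -0.025 0; 0 0 0 0 0 -0.025 0' >/dev/null&& python3 st.py 0.1
```

```text
pos [0.5489 0.0396 0.1274] yaw 130.44 F [ 1.16 -1.04  5.05] M [-0.046 -0.288  0.038] q6 -0.774 eff6 0.059
pos [0.5489 0.0395 0.1275] yaw 128.95 F [ 1.49 -0.99  4.66] M [-0.038 -0.221  0.053] q6 -0.7479 eff6 0.058
pos [0.5489 0.0395 0.1274] yaw 127.44 F [ 0.57 -0.57  4.89] M [-0.061 -0.19   0.019] q6 -0.7217 eff6 0.059
```

```bash
python3 look.py w8 >/dev/null
python3 - <<'E'
import cv2,numpy as np
t=cv2.imread("pics/w8.png")[165:230,280:355].astype(float)
t=np.clip((t-10)*2.2,0,255); t=(255*(t/255)**.6).astype(np.uint8)
cv2.imwrite("pics/w8q.png",cv2.resize(t,None,fx=9,fy=9,interpolation=cv2.INTER_CUBIC))
E
```

```text
(no output)
```

View pics/w8q.png

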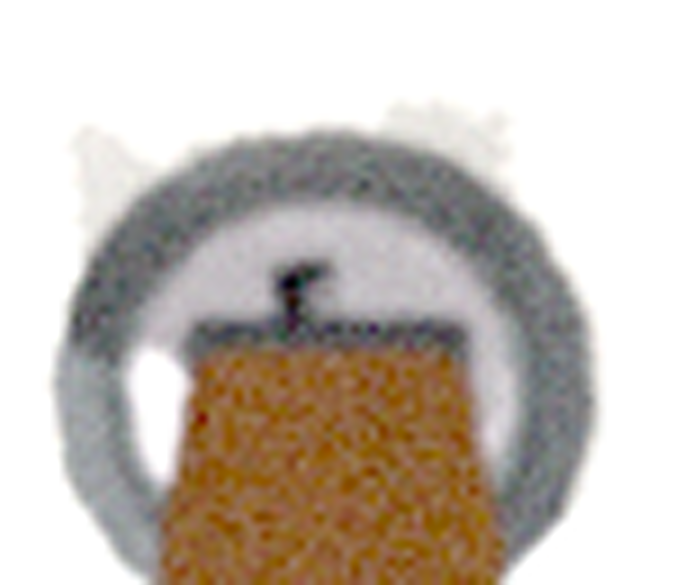

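The slot has turned with the blade (dark gap left of it at 275–330), so I carry on.

```bash
python3 -m pendant '0 0 0 0 0 -0.005 0; 0 0 0 0 0 -0.01 0; 0 0 -0.001 0 0 -0.015 0; 0 0 -0.001 0 0 -0.02 0; 0 0 -0.001 0 0 -0.025 0; 0 0 -0.001 0 0 -0.025 0; 0 0 -0.001 0 0 -0.025 0; 0 0 -0.001 0 0 -0.025 0' >/dev/null; python3 st.py 0.1 && 
python3 -m pendant '0 0 0 0 0 -0.005 0; 0 0 0 0 0 -0.01 0; 0 0 0 0 0 -0.015 0; 0 0 0 0 0 -0.02 0; 0 0 0 0 0 -0.025 0; 0 0 0 0 0 -0.025 0; 0 0 0 0 0 -0.025 0; 0 0 0 0 0 -0.025 0'  >/dev/null&& python3 st.py 0.1 &&
python3 -m pendant '0 0 0 0 0 -0.005 0; 0 0 0 0 0 -0.01 0; 0 0 0 0 0 -0.015 0; 0 0 0 0 0 -0.02 0; 0 0 0 0 0 -0.025 0; 0 0 0 0 0 -0.025 0; 0 0 0 0 0 -0.025 0; 0 0 0 0 0 -0.025 0' >/dev/null&& python3 st.py 0.1
```

```text
pos [0.5489 0.0395 0.1273] yaw 125.92 F [0.72 1.01 5.08] M [-0.196 -0.112  0.074] q6 -0.6951 eff6 0.059
pos [0.5489 0.0394 0.1273] yaw 124.42 F [ 0.09 -0.44  4.92] M [-0.106 -0.096  0.015] q6 -0.669 eff6 0.059
pos [0.5489 0.0394 0.1273] yaw 122.94 F [ 0.52 -1.51  4.98] M [-0.23  -0.188  0.043] q6 -0.6431 eff6 0.059
```

```bash
python3 -m pendant '0 0 0 0 0 -0.005 0; 0 0 0 0 0 -0.01 0; 0 0 0 0 0 -0.015 0; 0 0 0 0 0 -0.02 0; 0 0 0 0 0 -0.025 0; 0 0 0 0 0 -0.025 0; 0 0 0 0 0 -0.025 0; 0 0 0 0 0 -0.025 0' >/dev/null; python3 st.py 0.11 && 
python3 -m pendant '0 0 0 0 0 -0.005 0; 0 0 0 0 0 -0.01 0; 0 0 0 0 0 -0.015 0; 0 0 0 0 0 -0.02 0; 0 0 0 0 0 -0.025 0; 0 0 0 0 0 -0.025 0; 0 0 0 0 0 -0.025 0; 0 0 0 0 0 -0.025 0'  >/dev/null&& python3 st.py 0.11 &&
python3 -m pendant '0 0 0 0 0 -0.005 0; 0 0 0 0 0 -0.01 0; 0 0 0 0 0 -0.015 0; 0 0 0 0 0 -0.02 0; 0 0 0 0 0 -0.025 0; 0 0 0 0 0 -0.025 0; 0 0 0 0 0 -0.025 0; 0 0 0 0 0 -0.025 0' >/dev/null&& python3 st.py 0.11
```

```text
pos [0.5489 0.0395 0.1273] yaw 121.44 F [ 0.66 -1.13  4.33] M [-0.361 -0.112  0.061] q6 -0.6169 eff6 0.061
pos [0.5489 0.0395 0.1273] yaw 119.94 F [-0.88 -2.21  5.3 ] M [-0.405 -0.107  0.049] q6 -0.5907 eff6 0.061
pos [0.5489 0.0395 0.1273] yaw 118.44 F [ 1.02 -2.36  4.98] M [-0.467 -0.109  0.044] q6 -0.5646 eff6 0.062
```

```bash
python3 -m pendant '0 -0.001 0 0 0 -0.005 0; 0 -0.002 0 0 0 -0.01 0; 0 -0.003 0 0 0 -0.015 0; 0 -0.003 0 0 0 -0.02 0; 0 -0.003 0 0 0 -0.025 0; 0 -0.003 0 0 0 -0.025 0; 0 -0.003 0 0 0 -0.025 0; 0 -0.003 0 0 0 -0.025 0' >/dev/null; python3 st.py 0.11 && 
python3 -m pendant '0 0 0 0 0 -0.005 0; 0 0 0 0 0 -0.01 0; 0 0 0 0 0 -0.015 0; 0 0 0 0 0 -0.02 0; 0 0 0 0 0 -0.025 0; 0 0 0 0 0 -0.025 0; 0 0 0 0 0 -0.025 0; 0 0 0 0 0 -0.025 0'  >/dev/null&& python3 st.py 0.11 &&
python3 -m pendant '0 0 0 0 0 -0.005 0; 0 0 0 0 0 -0.01 0; 0 0 0 0 0 -0.015 0; 0 0 0 0 0 -0.02 0; 0 0 0 0 0 -0.025 0; 0 0 0 0 0 -0.025 0; 0 0 0 0 0 -0.025 0; 0 0 0 0 0 -0.025 0' >/dev/null&& python3 st.py 0.11; python3 -c "
from cell import *;print(state()['t'])"
```

```text
pos [0.5489 0.0391 0.1273] yaw 116.94 F [0.37 0.83 5.48] M [ 0.135 -0.233  0.088] q6 -0.5392 eff6 0.059
pos [0.549  0.039  0.1273] yaw 115.44 F [0.69 0.66 4.82] M [ 0.149 -0.234 -0.006] q6 -0.5131 eff6 0.058
pos [0.5489 0.039  0.1273] yaw 113.94 F [0.55 0.47 4.48] M [ 0.159 -0.229  0.02 ] q6 -0.4869 eff6 0.058
29.35
```

```bash
python3 -m pendant '0 0 0 0 0 -0.005 0; 0 0 0 0 0 -0.01 0; 0 0 0 0 0 -0.015 0; 0 0 0 0 0 -0.02 0; 0 0 0 0 0 -0.025 0; 0 0 0 0 0 -0.025 0; 0 0 0 0 0 -0.025 0; 0 0 0 0 0 -0.025 0' >/dev/null; python3 st.py 0.11
python3 look.py w9 >/dev/null
python3 - <<'E'
import cv2,numpy as np
t=cv2.imread("pics/w9.png")[165:230,280:355].astype(float)
t=np.clip((t-10)*2.2,0,255); t=(255*(t/255)**.6).astype(np.uint8)
cv2.imwrite("pics/w9q.png",cv2.resize(t,None,fx=9,fy=9,interpolation=cv2.INTER_CUBIC))
E
```

```text
pos [0.5489 0.039  0.1273] yaw 112.44 F [0.7  0.13 5.49] M [ 0.1   -0.176  0.048] q6 -0.4607 eff6 0.059
```

View pics/w9q.png

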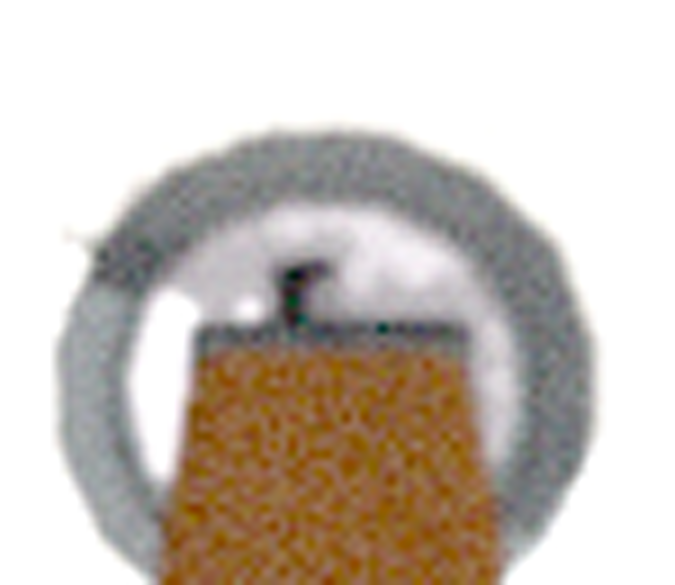

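```bash
python3 -m pendant '0 0 0 0 0 -0.005 0; 0 0 0 0 0 -0.01 0; 0 0 0 0 0 -0.015 0; 0 0 0 0 0 -0.02 0; 0 0 0 0 0 -0.025 0; 0 0 0 0 0 -0.025 0; 0 0 0 0 0 -0.025 0; 0 0 0 0 0 -0.025 0' >/dev/null; python3 st.py 0.11 && 
python3 -m pendant '0 0 0 0 0 -0.005 0; 0 0 0 0 0 -0.01 0; 0 0 0 0 0 -0.015 0; 0 0 0 0 0 -0.02 0; 0 0 0 0 0 -0.025 0; 0 0 0 0 0 -0.025 0; 0 0 0 0 0 -0.025 0; 0 0 0 0 0 -0.025 0'  >/dev/null&& python3 st.py 0.11
```

```text
pos [0.549  0.039  0.1273] yaw 110.94 F [ 1.05 -0.61  3.98] M [-0.003 -0.145  0.02 ] q6 -0.4345 eff6 0.059
pos [0.5489 0.039  0.1273] yaw 109.44 F [ 0.49 -0.56  4.59] M [-0.083 -0.114  0.075] q6 -0.4083 eff6 0.06
```

```bash
python3 -m pendant '0 0 0 0 0 -0.005 0; 0 0 0 0 0 -0.01 0; 0 0 0 0 0 -0.015 0; 0 0 0 0 0 -0.02 0; 0 0 0 0 0 -0.02 0; 0 0 0 0 0 -0.02 0; 0 0 0 0 0 -0.02 0; 0 0 0 0 0 -0.02 0' >/dev/null; python3 st.py 0.1 && 
python3 -m pendant '0 0 0 0 0 -0.005 0; 0 0 0 0 0 -0.01 0; 0 0 0 0 0 -0.015 0; 0 0 0 0 0 -0.02 0; 0 0 0 0 0 -0.02 0; 0 0 0 0 0 -0.02 0; 0 0 0 0 0 -0.02 0; 0 0 0 0 0 -0.02 0'  >/dev/null&& python3 st.py 0.1
```

```text
pos [0.5489 0.039  0.1273] yaw 108.24 F [ 0.95 -0.47  4.12] M [-0.1   -0.104  0.055] q6 -0.3874 eff6 0.056
pos [0.549  0.039  0.1273] yaw 107.04 F [-0.54 -0.55  4.12] M [-0.178 -0.155  0.093] q6 -0.3664 eff6 0.057
```

```bash
python3 -m pendant '0 0 0 0 0 -0.005 0; 0 0 0 0 0 -0.01 0; 0 0 0 0 0 -0.015 0; 0 0 0 0 0 -0.015 0; 0 0 0 0 0 -0.015 0; 0 0 0 0 0 -0.015 0; 0 0 0 0 0 -0.015 0; 0 0 0 0 0 -0.015 0' >/dev/null; python3 st.py; python3 look.py w10 >/dev/null; python3 st.py;python3 - <<'E'
import cv2,numpy as np
from h import *
ms=[]
for i in range(3): read_camera("wrist"); ms.append(state()['wrist_torque'][2])
print(np.round(ms,3))
t=cv2.imread("pics/w10.png")[165:230,280:355].astype(float)
t=np.clip((t-10)*2.2,0,255); t=(255*(t/255)**.6).astype(np.uint8)
cv2.imwrite("pics/w10q.png",cv2.resize(t,None,fx=9,fy=9,interpolation=cv2.INTER_CUBIC))
E
```

```text
pos [0.5489 0.039  0.1273] yaw 106.14 F [ 0.32 -1.7   5.16] M [-0.276 -0.067  0.052] q6 -0.3507 eff6 0.067
pos [0.5489 0.039  0.1273] yaw 106.14 F [ 0.28 -1.29  6.27] M [-0.212 -0.082  0.039] q6 -0.3507 eff6 0.067
[0.01  0.042 0.029]
```

View pics/w10q.png

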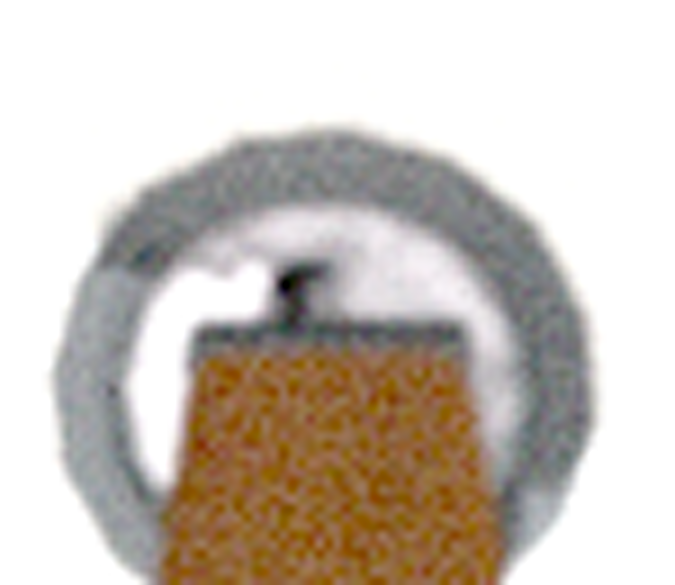

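View pics/w10.png

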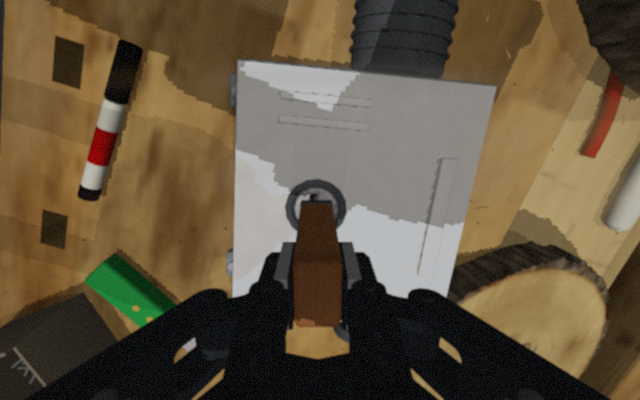

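```bash
python3 -m pendant '0 0 0 0 0 -0.005 0; 0 0 0 0 0 -0.01 0; 0 0 0 0 0 -0.015 0; 0 0 0 0 0 -0.02 0; 0 0 0 0 0 -0.02 0; 0 0 0 0 0 -0.02 0; 0 0 0 0 0 -0.02 0; 0 0 0 0 0 -0.02 0' >/dev/null; python3 st.py 0.11 && 
python3 -m pendant '0 0 0 0 0 -0.005 0; 0 0 0 0 0 -0.01 0; 0 0 0 0 0 -0.015 0; 0 0 0 0 0 -0.02 0; 0 0 0 0 0 -0.02 0; 0 0 0 0 0 -0.02 0; 0 0 0 0 0 -0.02 0; 0 0 0 0 0 -0.02 0'  >/dev/null&& python3 st.py 0.11; python3 -c "
from cell import *;print(state()['t'])"
```

```text
pos [0.5489 0.039  0.1273] yaw 104.94 F [ 0.88 -1.44  4.47] M [-0.271 -0.009  0.103] q6 -0.3298 eff6 0.123
pos [0.549  0.039  0.1273] yaw 103.74 F [-0.15 -1.52  5.2 ] M [-0.27  -0.1    0.189] q6 -0.3088 eff6 0.186
36.0
```

Joint-6 effort climbs steadily past its 0.06 running level (0.067, 0.123, 0.186), with wrist torque at 0.19. The lock is on its stop, well below 0.3. Next I ease back within the play and withdraw.

```bash
python3 -m pendant '0 0 0 0 0 0.03 0; 0 0 0 0 0 0.07 0; 0 0 0.02 0 0 0.07 0; 0 0 0.06 0 0 0.07 0; 0 0 0.12 0 0 0.07 0; 0 0 0.25 0 0 0.07 0; 0 0 0.4 0 0 0.07 0; 0 0 0.5 0 0 0.07 0'; python3 st.py
python3 look.py w11 >/dev/null;  python3 - <<'E'
import cv2
t=cv2.imread("pics/w11.png"); cv2.imwrite("pics/w11q.png",cv2.resize(t[100:230,230:400],None,fx=4.5,fy=4.5,interpolation=cv2.INTER_CUBIC))
E
```

```text
t: 36.8
position: [0.5491, 0.0391, 0.2043]
tool_rot: [0.0, 0.588, 0.809, 0.0]
ft_force: [0.3, -0.7, -2.2]
opening: 0.019
pos [0.5491 0.0391 0.2043] yaw 107.91 F [ 0.29 -0.73 -2.15] M [-0.017  0.002 -0.003] q6 -0.3815 eff6 0.0
```

View pics/w11q.png

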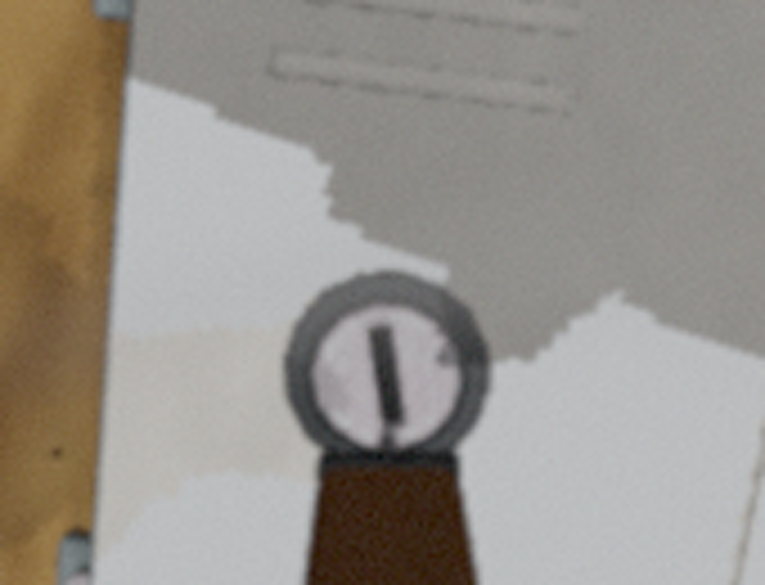

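The slot now stands at about 116° in world yaw, against 200.5° at the start. The disc has therefore turned about 1.47 rad, inside the expected range. Next I take the key back.

```bash
python3 -m pendant '0 0 0.1 0 0 -0.08 0; 0 -0.1 0.17 0 0 -0.18 0; -0.02 -0.25 0.17 0 0 -0.28 0; -0.03 -0.4 0.17 0 0 -0.38 0; -0.04 -0.6 0.17 0 0 -0.48 0; -0.05 -0.8 0.17 0 0 -0.58 0; -0.05 -1 0.17 0 0 -0.67 0; -0.05 -1 0.17 0 0 -0.67 0' >/dev/null;python3 -m pendant '0 -0.1 0 0 0 -0.1 0; 0 -0.25 0 0 0 -0.2 0; -0.02 -0.4 0 0 0 -0.3 0; -0.03 -0.55 0 0 0 -0.4 0; -0.04 -0.7 0 0 0 -0.5 0; -0.05 -0.85 0 0 0 -0.6 0; -0.052 -1 0 0 0 -0.665 0; -0.052 -1 0 0 0 -0.665 0' ; python3 -m pendant '0 0 -0.1 0 0 0 0; 0 0 -0.2 0 0 0 0; 0 0 -0.3 0 0 0 0; 0 0 -0.4 0 0 0 0; 0 0 -0.5 0 0 0 0; 0 0 -0.55 0 0 0 0; 0 0 -0.55 0 0 0 0; 0 0 -0.55 0 0 0 0'; python3 st.py
python3 look.py w12 >/dev/null;  python3 - <<'E'
import cv2
t=cv2.imread("pics/w12.png"); cv2.imwrite("pics/w12q.png",cv2.resize(t[130:260,240:400],None,fx=4.5,fy=4.5,interpolation=cv2.INTER_CUBIC))
E
```

```text
t: 38.45
position: [0.5334, -0.2626, 0.227]
tool_rot: [-0.0, 0.971, 0.239, -0.0]
ft_force: [-0.5, 0.1, -1.5]
opening: 0.0189
t: 39.25
position: [0.5338, -0.2611, 0.1457]
tool_rot: [0.0, 0.971, 0.241, 0.0]
ft_force: [-0.3, 1.0, -0.7]
opening: 0.0192
pos [ 0.5338 -0.2611  0.1457] yaw 27.84 F [-0.29  1.04 -0.73] M [-0.025 -0.004 -0.071] q6 0.5004 eff6 -0.001
```

View pics/w12q.png

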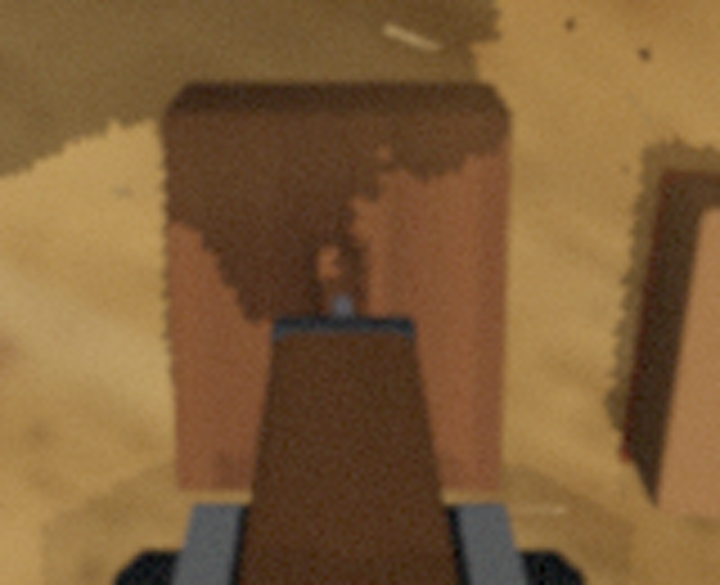

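```bash
python3 -m pendant '0 0.002 -0.05 0 0 0 0; 0 0.002 -0.1 0 0 0 0; 0 0.002 -0.14 0 0 0 0; 0 0.002 -0.18 0 0 0 0; 0 0.002 -0.22 0 0 0 0; 0 0.002 -0.25 0 0 0 0; 0 0.002 -0.25 0 0 0 0; 0 0.002 -0.25 0 0 0 0'; python3 st.py
```

```text
t: 40.1
position: [0.5337, -0.2607, 0.1079]
tool_rot: [-0.0, 0.971, 0.241, 0.0]
ft_force: [0.3, 0.1, -2.1]
opening: 0.0192
pos [ 0.5337 -0.2607  0.1079] yaw 27.84 F [ 0.29  0.14 -2.09] M [-0.039 -0.004  0.013] q6 0.5008 eff6 0.0
```

Blade 15 mm into the pocket without contact. Pushing home.

```bash
python3 -m pendant '0 0 -0.03 0 0 0 0; 0 0 -0.06 0 0 0 0; 0 0 -0.08 0 0 0 0; 0 0 -0.09 0 0 0 0; 0 0 -0.098 0 0 0 0; 0 0 -0.1 0 0 0 0; 0 0 -0.1 0 0 0 0; 0 0 -0.1 0 0 0 0'; python3 st.py
```

```text
t: 40.9
position: [0.5337, -0.2607, 0.093]
tool_rot: [0.0, 0.971, 0.241, 0.0]
ft_force: [-1.1, 0.6, 1.4]
opening: 0.0192
pos [ 0.5337 -0.2607  0.093 ] yaw 27.84 F [-1.07  0.56  1.4 ] M [0.202 0.171 0.017] q6 0.5008 eff6 -0.002
```

Contact is starting at exactly the grasp height. I press a touch more to seat it.

```bash
python3 -m pendant '0 0 -0.002 0 0 0 0; 0 0 -0.003 0 0 0 0; 0 0 -0.004 0 0 0 0; 0 0 -0.005 0 0 0 0; 0 0 -0.005 0 0 0 0; 0 0 -0.005 0 0 0 0; 0 0 -0.005 0 0 0 0; 0 0 -0.005 0 0 0 0'; python3 st.py
```

```text
t: 41.7
position: [0.5338, -0.2607, 0.093]
tool_rot: [0.0, 0.971, 0.241, 0.0]
ft_force: [-4.0, 3.1, 11.1]
opening: 0.0188
pos [ 0.5338 -0.2607  0.093 ] yaw 27.84 F [-4.    3.11 11.13] M [0.595 0.794 0.035] q6 0.5008 eff6 -0.006
```

```bash
python3 -m pendant '0 0 0 0 0 0 0.3; 0 0 0 0 0 0 0.6; 0 0 0 0 0 0 1; 0 0 0 0 0 0 1; 0 0 0 0 0 0 1; 0 0 0 0 0 0 1; 0 0 0.05 0 0 0 1; 0 0 0.1 0 0 0 1'; python3 -m pendant '0 0 0.15 0 0 0 1; 0 0 0.3 0 0 0 1; 0 0 0.45 0 0 0 1; 0 0 0.6 0 0 0 1; 0 0 0.75 0 0 0 1; 0 0 0.9 0 0 0 1; 0 0 1 0 0 0 1; 0 0 1 0 0 0 1'; python3 look.py w13
python3 - <<'E'
import cv2
from h import *
t=cv2.imread("pics/w13.png"); cv2.imwrite("pics/w13q.png",cv2.resize(t[120:220,260:370],None,fx=5.5,fy=5.5,interpolation=cv2.INTER_CUBIC))
f=cv2.cvtColor(read_camera("scene")["frame"],cv2.COLOR_RGB2BGR)
cv2.imwrite("pics/s13.png",cv2.resize(f[140:280,215:390],None,fx=4.2,fy=4.2,interpolation=cv2.INTER_CUBIC))
E
```

```text
t: 42.5
position: [0.5337, -0.2607, 0.1077]
tool_rot: [-0.0, 0.971, 0.241, -0.0]
ft_force: [0.8, -0.2, 0.4]
opening: 0.0855
t: 43.3
position: [0.5341, -0.261, 0.2595]
tool_rot: [0.001, 0.971, 0.241, 0.001]
ft_force: [1.1, -0.1, -0.3]
opening: 0.0856
qpos [-0.5841  0.1815  1.345   0.      1.6116  0.5008]
position [ 0.5341 -0.261   0.2595]
tool_rot [0.0013 0.9706 0.2406 0.0012]
ft_force [ 1.0551 -0.0948 -0.295 ]
wrist_torque [-0.0362 -0.038   0.0156]
tip [ 0.5344 -0.2612  0.1765]
```

View pics/w13q.png

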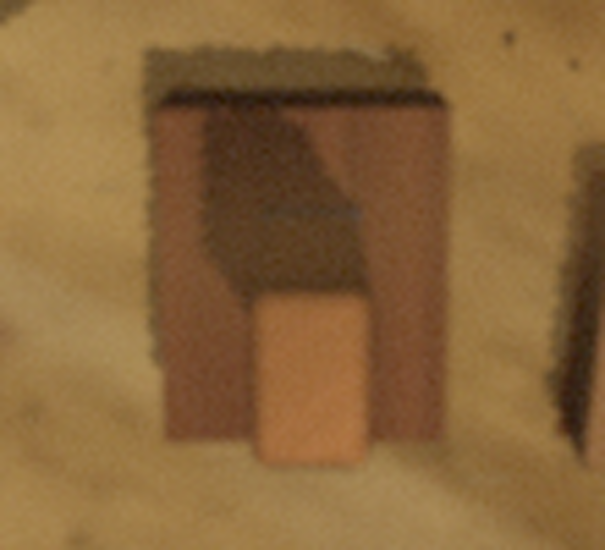

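View pics/s13.png

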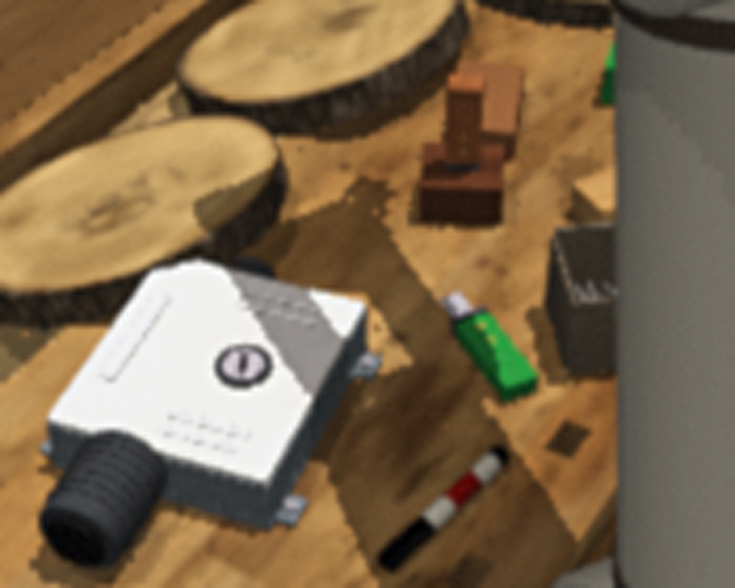

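View pics/w13.png

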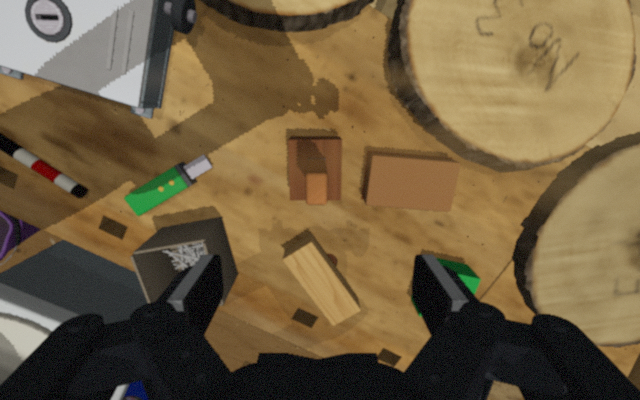

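The key stands upright in the block, with its top at (316,188), the same view as before. The lock's slot now lies crosswise at (48,17). The green decoy key was already lying in this spot in the picture at 2.6 s, before I moved near it. Handing in.

```bash
python3 -c "
from cell import *
print(finish_job())"
```

```text
the job is handed in; nothing more can be done
None
```

I turned the lock clockwise to its stop with the wooden key, put the key back in its block, and handed the job in at about 43 s of the 72 s allowed.

- **Turning:** I seated the blade in the slot and pressed with about 5 N. I turned in small steps until joint-6 effort rose steadily from its 0.06 N m running level to 0.19 N m. The wrist torque also read 0.19 N m, below the 0.3 N m at which the disc slips.
- **Lock position:** after I withdrew the key, the slot had turned about 84–85° (1.47 rad). That is within the stated 1.0–1.5 rad, and there was no sign of slip.
- **Cover:** I did not measure its last millimetre of travel. That it is fully down is inferred from the lock being at its stop.
- **Key:** it went back to the same height and angle it was picked up from, and I pushed it home with about 11 N. The last pictures show it upright in the block, with the gripper open and clear above it.
- **Doubtful readings:** the wrist-torque readings carried about 0.03 N m of noise and averaged below the stated 0.07 N m while turning, so I judged the stop mainly from the joint-6 effort.
- **Bystanders:** the listed ones in the last pictures look as they did. I did not look at the tape measure again, but nothing passed near it. The green look-alike key was upright in the first picture and lying down by 2.6 s. The arm had not been near it, so it seems to have fallen over on its own.

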